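Lock the specimen jig and hold its bayonet plug home

ROBOT

A 6-joint arm with a two-finger parallel gripper is mounted at the origin on the work surface. World frame = base frame: x ahead of the robot, y to its left, z up, the work surface at z = 0. Lengths are in m, angles in rad, forces in N, time in s.
With the tool pointing down it reaches from about 0.275 to 0.75 m from the base axis. Payload 10.2 kg.
Tool frame: the origin (TCP) lies on the mounting face of the last link; the fingertips stand manip.nose_length ahead of it and the grasp point (between the pads) lies 155 mm ahead of it (manip.nose_length is the distance from the TCP to the fingertips, in m); z points along the fingers, y is the line along which they close (so a half turn about z gives the same grasp; the last joint's range is limited). The gripper opens to 85 mm and grips with 20 to 120 N. Pads are 22 mm wide; open, the fingers measure 114 mm over their backs; the gripper's body (76 mm by 85 mm) begins 54 mm behind the grasp point. The pads swing forward as they close: fully open they stand 13 mm farther back than shut.
Start: joints at [-1.572, 0.313, 1.498, -0, 1.331, -0.223], TCP at [0.115, -0.512, 0.405] pointing down, gripper open.
Joint ranges: [-2.94, 2.94], [-0.97, 2.17], [0.19, 2.56], [-1.23, 4.37], [0.02, 3.11], [-2.88, 2.88]. Speed limits (rad/s): [2.39, 2.39, 3.01, 3.14, 3.14, 3.14].

INTERFACE

Orientations are given as a unit quaternion [w, x, y, z].
In Python, from bench import manip gives the robot as it stands. The module is installed in compiled form; this text tells all that it offers.
- The arm moves only by the shell command python3 -m crank 'ROWS' [OPENING]. ROWS is JSON, a list that holds one entry, the list of rows, each a list of 4 numbers: the shift along the tool's x, y, z in cm, then the turn about the tool's z in rad. In form: [[[x, y, z, yaw], ...]]. A call has 1 to 12 rows; each row is the pose to reach, as a shift and turn from the pose commanded when the call began, along the tool's axes at that moment; what a row does not reach only later rows make up. A row lasts 1/12 s, in which the tool goes at most 41.7 mm and 7.16 degrees, less where a joint would pass 70% of its speed; a pose out of reach is approached as far as the arm can. A call with a gripper value outside its range is refused whole. OPENING is the finger opening in cm, from 0 to 8.54, set as the call begins (- or left out, the last holds). The fingers move at their own pace and stop on an object; the grip force is fixed at half the most. Time passes only in rows, so rows that repeat a pose let the fingers close. It gives the time, the measured TCP pose, the force, the opening and the grip force at its end, in the units of the state.
- manip.get_state(): the state, without advancing time (a new reading comes with each control period).
- manip.grab_frame(name): name is "side" or "top"; returns the picture (384x512x3 uint8, blue, green, red); there is no depth.
- manip.camera_model(name): a dict with "intrinsics" (3x3 intrinsics, pixels), "view" (4x4, takes a point from world to camera coordinates). Camera axes: x right, y down, z forward; pixel columns grow to the right and rows downward; lengths in m; the calibration is good to about 2 mm. A picture is of the moment at which its call begins. camera_model takes no time and is no camera call.
- manip.finish_job(): hands the job in; it is judged then, once.
Trained networks look in the newest picture that a camera, given by its name, has taken for a name from the list of things; names that differ only in an ending like _2 or _b are one class to them, and where a whole thing is asked for, a point or a joint stands for the part that bears it (a point fixed in the world has none). Each returns a list of dicts, best first, with "p" (0 to 1); they miss things now and then, are a little off and sometimes report something else, mostly with a low value. They report only what shows in the picture. A call takes as long as a camera call. They do not tell look-alikes from the thing itself.
- manip.masks_of(camera, target): "pixels" (384x512 bool, what is visible of it) and "at" ([column, row] in pixels, amid what is visible of it).
- manip.place_of(camera, target): "at" ([column, row] in pixels: a listed point, or the origin of a listed thing).
The state is a dict: "clock": time; "q": joint angles; "dq": joint speeds; "effort": joint torques, N m; "ee_pos": TCP position; "orientation": TCP orientation; "wrist_force": force on the tool from outside, world axes, zero at the start; "wrist_torque": the same for the moment, N m; "gripper_width": finger opening in m; "grip_force": force on a finger pad.
Only numpy, scipy, OpenCV 4.12 (cv2) and the standard library are available. Lean on these libraries where they do the work, as an engineer would, in place of code of your own. Each camera call takes 0.05 s, during which the arm holds its last target. There are 200 camera calls.

TASK

Pick up the mallet by its handle and knock the jig's proud lock pin all the way down with the mallet's face, then set the mallet back down on the bench, beside the jig. Then take the bayonet plug by its wing, push it into the jig's pot against the spring until its collar lies on the rim, turn it a quarter turn clockwise (seen from above) to the stop, and finish while still gripping it and pressing it fully home, without letting go. Leave the rubber samples and the tin where they are.

Things in the scene. Friction and masses are not known exactly. Their poses are not given: they have to be found in the camera images.
- jig: Fixed jig: steel base plate 110 (x) x 185 (y) x 12 mm, spanning y -56 to +129 mm of its frame, carrying a round aluminium pot (76 mm across) at the origin and a dark boss (32 mm across, top 44 mm above the bench) with the lock pin at y = +84 mm. Origin: on the bench under the pot's axis, z up. Place and yaw vary.
- pot_rim (a point): Centre of the pot's mouth at the rim's top, 48 mm above the bench, axes as the jig's. Mouth 41.2 mm across, rim 8 mm thick. Below the rim the plug's lugs can turn from the slots clockwise seen from above (negative yaw), about 80 degrees (1.4 rad), to a solid stop; they cannot turn the other way.
- slot (a point): Middle of one of the two slots in the rim, at the jig's x = +24 mm, rim's top; the other lies across the mouth at x = -24 mm. Each is 16 mm wide at the mouth, wider outwards, and open from 20.6 mm to beyond 29 mm from the pot's axis; the plug's lugs pass down through them.
- presser (a joint): Spring-loaded plate inside the pot (34 mm across, top 34 mm above the bench when free): downward travel in m, 0 free, 0.012 with the plug fully home. It pushes the plug's foot up with 5 N at first, 11 N fully home, and lifts an unheld plug 5 mm off its seat.
- pin (a joint): Travel of the lock pin, m: 0 fully up, grows downward, 0.020 fully down (head on its boss); starts at 0 to 0.004. It is held by friction and a light spring, takes about 8 N to drive and stays where it is driven.
- pin_top (a point): Centre of the top of the lock pin's flat round head (22 mm across, 6 mm thick, on a 12 mm shaft); about 70 mm above the bench when up, 50 mm when fully down. At x = 0, y = +84 mm of the jig.
- plug: Loose aluminium bayonet plug, 160 g (varies), upright on the bench. Origin: centre of its underside, z up. Body 35.6 mm across, 26 mm high, foot tapered over 6 mm; two lugs, one each way along its x axis, 52 mm tip to tip, 8 mm wide, 6 to 13 mm up; collar 60 mm across, 26 to 32 mm up. Fully home the collar lies on the rim: underside 22 mm above the bench. Left or right of the jig, any yaw.
- wing (a point): Grip point on the plug's axis, 55 mm above its underside, in the upright wing on top: 52 mm long (plug's x), 12 mm thick (y), 32 to 62 mm up. Pinch it across its thickness, fingertips above the collar. Wing and lugs point the same way; half a turn makes no difference.
- mallet: Loose mallet, 380 g (varies), standing on its striking face: black rubber head, an upright cylinder 54 mm across and 64 mm tall, with a level wooden handle, 22 x 22 mm, along its -x axis to 173 mm from the head's axis, centre line 32 mm above the face. Origin: centre of the lower (striking) face, z up. Place and yaw vary.
- mallet_head (a point): Centre of the mallet's head, 32 mm above its striking face.
- mallet_grip (a point): Good grip point on the handle's centre line, 62 mm from the head's axis, 32 mm above the striking face.
- sample_a: Bystander: cream rubber puck 48 mm across, 14 mm high; origin at the centre of its underside.
- sample_b: Bystander: cream rubber puck 64 mm across, 10 mm high; origin at the centre of its underside.
- tin: Bystander: small upright tin 54 mm across, 55 mm high; origin at the centre of its underside.
There are look-alikes about, which are no part of the job. What is shaped like the plug but red is not meant.

How it is judged:
By the outcome, as a careful person would: the job done as asked, in the order asked, and still so for the second after the job is handed in, while the arm keeps its last pose, push and grip.
It also fails if it takes over 64 s, if anything falls off the work surface, if the arm or the gripper's body presses on something with over 40 N, if the wrist force passes 120 N, or if a joint passes its speed limit or range.

## Working session

There is one attempt and no reset: what is moved stays moved. The work goes in short steps, Python scripts to look and compute and a shell command to move; the robot and the scene stay as the last step left them, time stands still between calls to the robot, and variables do not carry over. Pictures are saved under pics/ and viewed, at most 13 in all, crops included, and the job is handed in when it is done.

```bash
mkdir -p pics
cat > h.py <<'E'
import numpy as np, cv2
from bench import manip
def cam(n):
    m=manip.camera_model(n); return np.array(m["intrinsics"]),np.array(m["view"])
def ray(n,px):
    K,V=cam(n); d=np.linalg.inv(K)@np.array([px[0],px[1],1.]); R=V[:3,:3]
    return -R.T@V[:3,3], R.T@d
def onz(n,px,z):
    o,d=ray(n,px); return o+d*(z-o[2])/d[2]
def proj(n,p):
    K,V=cam(n); c=V[:3,:3]@np.asarray(p,float)+V[:3,3]; u=K@c; return u[:2]/u[2]
E
python3 - <<'E'
from h import *
for n in("top","side"):
    cv2.imwrite(f"pics/{n}0.png",manip.grab_frame(n))
    o,_=ray(n,(0,0)); print(n,o.round(3))
Z=dict(pot_rim=.048,slot=.048,pin_top=.068,wing=.055,plug=0,mallet=0,mallet_head=.032,mallet_grip=.032,jig=0,sample_a=0,tin=0)
for t,z in Z.items():
    for n in("top","side"):
        for r in manip.place_of(n,t)[:3]:
            print(t,n,round(r["p"],2),np.round(r["at"]),onz(n,r["at"],z).round(3)[:2])
s=manip.get_state();print(s["clock"],s["ee_pos"],s["orientation"],manip.nose_length,s["gripper_width"])
E
```

```text
top [0.382 0.004 1.062]
side [0.226 0.703 0.718]
pot_rim top 0.78 [245. 207.] [0.543 0.02 ]
pot_rim side 0.73 [270. 202.] [0.546 0.02 ]
pot_rim side 0.21 [311. 152.] [ 0.53  -0.216]
slot top 0.74 [249. 198.] [0.563 0.009]
slot side 0.91 [264. 201.] [0.56  0.025]
slot side 0.73 [272. 203.] [0.539 0.023]
slot side 0.17 [176. 214.] [0.728 0.154]
pin_top top 0.45 [207. 200.] [0.557 0.105]
pin_top side 0.39 [253. 216.] [0.551 0.101]
wing top 0.84 [118. 252.] [0.444 0.311]
wing top 0.58 [130. 204.] [0.555 0.288]
wing side 0.88 [254. 310.] [0.443 0.312]
wing side 0.75 [214. 277.] [0.549 0.278]
plug top 0.72 [125. 256.] [0.438 0.311]
plug side 0.78 [216. 295.] [0.549 0.281]
plug side 0.55 [256. 326.] [0.44  0.311]
plug side 0.3 [325. 230.] [0.405 0.008]
mallet top 0.75 [348. 186.] [ 0.596 -0.239]
mallet side 0.7 [293. 157.] [ 0.591 -0.238]
mallet_head top 0.74 [349. 182.] [ 0.6   -0.234]
mallet_head top 0.38 [249. 198.] [0.567 0.008]
mallet_head side 0.88 [290. 146.] [ 0.604 -0.242]
mallet_head side 0.39 [292. 153.] [ 0.584 -0.211]
mallet_grip top 0.71 [353. 208.] [ 0.535 -0.239]
mallet_grip top 0.34 [351. 183.] [ 0.596 -0.238]
mallet_grip side 0.7 [312. 155.] [ 0.529 -0.228]
jig top 0.72 [244. 212.] [0.537 0.022]
jig top 0.47 [350. 184.] [ 0.602 -0.243]
jig side 0.6 [273. 218.] [0.535 0.022]
sample_a top 0.76 [204. 120.] [0.778 0.12 ]
sample_a top 0.66 [250. 263.] [0.412 0.011]
sample_a side 0.84 [174. 216.] [0.766 0.12 ]
sample_a side 0.83 [325. 231.] [0.404 0.012]
tin top 0.9 [311. 122.] [ 0.765 -0.153]
tin top 0.6 [130. 206.] [0.559 0.301]
tin top 0.28 [246. 213.] [0.535 0.017]
tin side 0.89 [228. 157.] [ 0.766 -0.159]
1.2 [ 0.11548226 -0.51212859  0.40471018] [-4.21988699e-06  9.93858102e-01  1.10661974e-01 -3.97737426e-06] 0.1734 0.08550208002714667
```

View pics/top0.png

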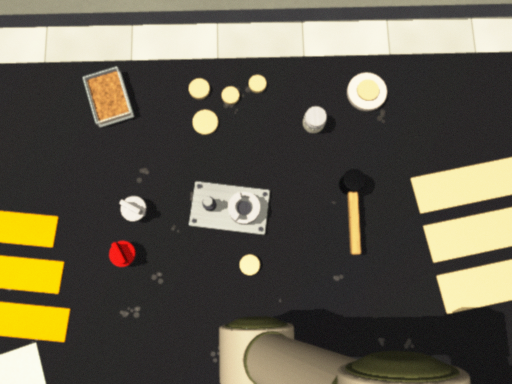

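View pics/side0.png

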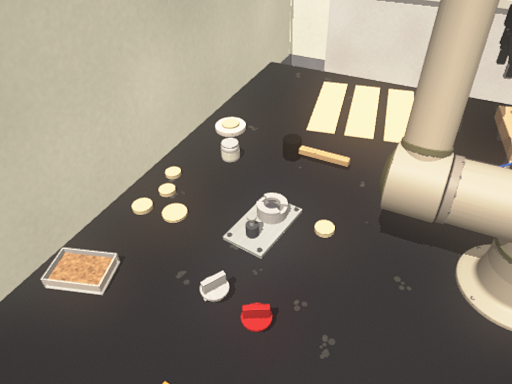

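The top view shows the jig with its pot at (245,207) and pin at (208,203), and the mallet head at (352,181) with its handle running down. The white plug is at (133,208) with the red decoy at (122,253). Next I measure yaws and refine positions.

Run:
```python
from h import *
im=manip.grab_frame("top"); sd=manip.grab_frame("side")
def m(cam,t,near):
    L=manip.masks_of(cam,t); L=[r for r in L if np.hypot(*(np.array(r["at"])-near))<25]
    return L[0]["pixels"] if L else None
# plate
g=cv2.cvtColor(im,cv2.COLOR_BGR2GRAY); mk=np.zeros_like(g); mk[170:250,180:285]=(g[170:250,180:285]>70)*255
c=max(cv2.findContours(mk,0,2)[0],key=cv2.contourArea); r=cv2.minAreaRect(c); b=cv2.boxPoints(r)
print("plate",r); P=np.array([onz("top",p,.012)[:2] for p in b]); print(P.round(4), np.linalg.norm(P-np.roll(P,-1,0),axis=1))
# handle
hsv=cv2.cvtColor(im,cv2.COLOR_BGR2HSV); mk=np.zeros_like(g); w=hsv[165:265,335:375]; mk[165:265,335:375]=((w[...,1]>80)&(w[...,2]>90))*255
c=max(cv2.findContours(mk,0,2)[0],key=cv2.contourArea); r=cv2.minAreaRect(c); b=cv2.boxPoints(r)
P=np.array([onz("top",p,.04)[:2] for p in b]); print("handle",P.round(4))
# side handle
hs=cv2.cvtColor(sd,cv2.COLOR_BGR2HSV);
big=np.hstack([cv2.resize(im[180:236,100:160],None,fx=6,fy=6,interpolation=2),cv2.resize(im[180:236,185:275],None,fx=5,fy=6,interpolation=2)])[:, :800]
cv2.imwrite("pics/z1.png",big)
s2=np.hstack([cv2.resize(sd[265:305,190:240],None,fx=7,fy=7,interpolation=2),cv2.resize(sd[190:230,240:295],None,fx=7,fy=7,interpolation=2)]); cv2.imwrite("pics/z2.png",s2)
print(big.shape,s2.shape)
for n,near in(("top",(132,206)),("side",(215,283))):
    for t in("wing","plug"):
        k=m(n,t,np.array(near))
        if k is not None:
            c=max(cv2.findContours(k.astype(np.uint8),0,2)[0],key=cv2.contourArea); print(n,t,cv2.minAreaRect(c))
```

```text
plate ((228.4353485107422, 207.37225341796875), (78.5564193725586, 46.54606628417969), 6.842772960662842)
[[ 0.5052  0.1612]
 [ 0.6192  0.1477]
 [ 0.5908 -0.0436]
 [ 0.4778 -0.0265]] [0.11477471 0.19340013 0.11430654 0.18965788]
handle [[ 0.5752 -0.2238]
 [ 0.576  -0.2512]
 [ 0.4259 -0.2487]
 [ 0.4252 -0.222 ]]
(336, 800, 3) (280, 735, 3)
top wing ((132.5, 208.0), (24.0, 25.0), 90.0)
top plug ((132.5, 208.5), (23.0, 23.0), 90.0)
side wing ((215.8646697998047, 288.0343933105469), (25.127290725708008, 30.342388153076172), 61.69924545288086)
side plug ((215.3247528076172, 288.3556823730469), (25.079051971435547, 28.328161239624023), 66.03751373291016)
```

View pics/z1.png

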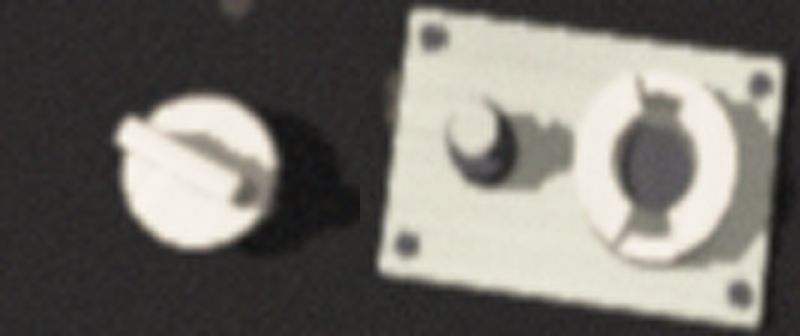

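View pics/z2.png

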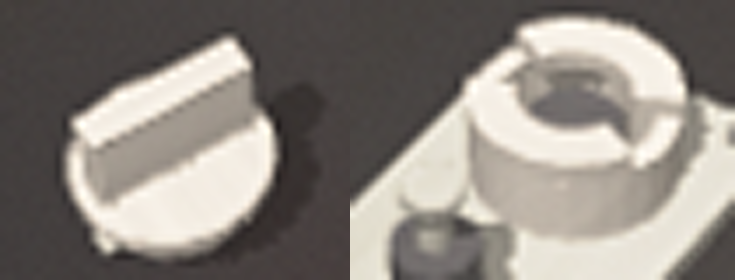

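Plug wing top runs from about (121,202) to (139,212) in the top image; the slots in the pot lie up/down, tilted with the plate. I compute the poses and the first move.

```bash
cat >> h.py <<'E'
def goto(x,y,z,ang,quiet=False):
    "grasp point target (world), tool-x heading ang (mod pi)"
    from scipy.spatial.transform import Rotation as Ro
    s=manip.get_state(); w,a,b,c=s["orientation"]; R=Ro.from_quat([a,b,c,w]).as_matrix()
    p=np.array(s["ee_pos"]); g=np.array([x,y,z+.155])-p
    h=np.arctan2(R[1,0],R[0,0]); t=-(ang-h); t=(t+np.pi/2)%np.pi-np.pi/2
    q1=np.arctan2(y,x); print("shift cm",(R.T@g*100).round(2),"turn",round(t,3),"alt",round(t-np.sign(t)*np.pi,3),"q6 now",round(s["q"][5],2),"heading",round(h,3),"q6 after",round(q1+np.pi/2-(h-t),2),"grasp now",(p+R[:,2]*.155).round(4),"F",np.round(s["wrist_force"],1),"w",round(s["gripper_width"],4),"gf",round(s["grip_force"],1),"t",round(s["clock"],2))
E
python3 - <<'E'
from h import *
print("pot",onz("top",(244.3,208.2),.048),"mouth",onz("top",(243.9,207.3),.048),"pin",onz("top",(208.6,201.2),.068))
for k in((121.3,202.5),(139.2,212)): print(onz("top",k,.062))
# side: wing top face corners
S=lambda x,y:(190+x/7,265+y/7)
for k in((85,130),(242,55)): print("side wing",onz("side",S(*k),.062))
T=lambda x,y:(240+(x-350)/7,190+y/7)
print("side rim",onz("side",T((465+688)/2,90),.048),"pin",onz("side",T(437,185),.068))
goto(.5405,-.237,.15,-.014)
E
```

```text
pot [0.53904423 0.02046396 0.048     ] mouth [0.54120832 0.02135714 0.048     ] pin [0.55440774 0.10224777 0.068     ]
[0.55757022 0.30552685 0.062     ]
[0.53420415 0.26349662 0.062     ]
side wing [0.55767525 0.30660082 0.062     ]
side wing [0.53113343 0.26524446 0.062     ]
side rim [0.5385854  0.02128767 0.048     ] pin [0.55096713 0.10244785 0.068     ]
shift cm [ 47.51 -17.49   9.97] turn 0.236 alt -2.906 q6 now -0.22 heading 0.222 q6 after 1.17 grasp now [ 0.1155 -0.5122  0.2497] F [ 0.6 -0.2 -0.4] w 0.0854 gf 0.0 t 1.5
```

```bash
python3 -m crank '[[[47.5,-17.5,8,0.236],[47.5,-17.5,8,0.236],[47.5,-17.5,8,0.236],[47.5,-17.5,8,0.236],[47.5,-17.5,8,0.236],[47.5,-17.5,8,0.236],[47.5,-17.5,8,0.236],[47.5,-17.5,8,0.236],[47.5,-17.5,8,0.236],[47.5,-17.5,8,0.236],[47.5,-17.5,8,0.236],[47.5,-17.5,8,0.236]]]' 6; python3 -c "
from h import *; goto(.5405,-.237,.032,-.014)"
```

```text
clock: 2.5
ee_pos: [0.5279, -0.2445, 0.3271]
orientation: [0.0, 1.0, -0.007, 0.0]
wrist_force: [-0.4, -1.7, 0.8]
gripper_width: 0.0601
grip_force: 0.0
shift cm [ 1.25 -0.77 14.01] turn 0.0 alt -3.142 q6 now 0.95 heading -0.014 q6 after 1.17 grasp now [ 0.5279 -0.2445  0.1721] F [-0.4 -1.7  0.8] w 0.0601 gf 0.0 t 2.5
```

```bash
python3 -m crank '[[[0,0,0,0],[0,0,0,0],[0,0,0,0]]]'>/dev/null; python3 -c "
from h import *; goto(.5405,-.237,.032,-.014)
cv2.imwrite('pics/a.png',cv2.resize(manip.grab_frame('side')[100:220,230:380],None,fx=4,fy=4))"
```

```text
shift cm [ 1.44 -0.95 14.03] turn -0.0 alt 3.142 q6 now 0.95 heading -0.014 q6 after 1.17 grasp now [ 0.526  -0.2463  0.1723] F [0.6 0.2 0.3] w 0.0603 gf 0.0 t 2.75
```

View pics/a.png

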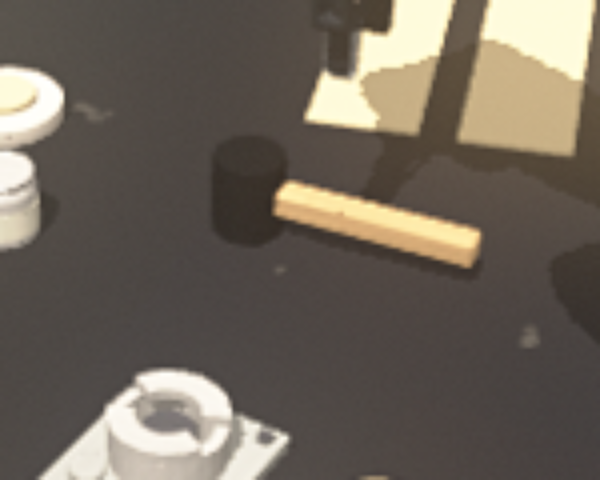

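The gripper is above the mallet, whose handle is clear. Descending and gripping.

```bash
python3 -m crank '[[[1.4,-0.95,8,0],[1.4,-0.95,8,0],[1.4,-0.95,8,0],[1.4,-0.95,11,0],[1.4,-0.95,13,0],[1.4,-0.95,14,0],[1.4,-0.95,14,0],[1.4,-0.95,14,0]]]'; python3 -m crank '[[[0,0,0,0],[0,0,0,0],[0,0,0,0],[0,0,0,0],[0,0,0,0],[0,0,0,0],[0,0,0,0],[0,0,0,0]]]' 0
```

```text
clock: 3.47
ee_pos: [0.5405, -0.2376, 0.189]
orientation: [0.0, 1.0, -0.008, 0.001]
wrist_force: [0.1, 0.3, -0.0]
gripper_width: 0.0599
grip_force: 0.0
clock: 4.13
ee_pos: [0.5406, -0.2371, 0.1885]
orientation: [0.001, 1.0, -0.007, 0.001]
wrist_force: [-1.9, -1.9, 6.4]
gripper_width: 0.0213
grip_force: 59.0
```

```bash
python3 -m crank '[[[0,0,-1,0],[0,0,-4,0],[0,0,-7,0],[0,0,-10,0],[0,0,-10,0],[0,0,-10,0]]]'; python3 -c "
from h import *; goto(.495,.103,.132,-.014)"
```

```text
clock: 4.63
ee_pos: [0.5404, -0.2366, 0.2885]
orientation: [0.001, 1.0, -0.007, 0.001]
wrist_force: [0.1, 0.8, -5.1]
gripper_width: 0.0209
grip_force: 59.7
shift cm [ -5.01 -33.89   0.11] turn 0.0 alt -3.142 q6 now 0.97 heading -0.014 q6 after 1.79 grasp now [ 0.5406 -0.2367  0.1335] F [ 0.1  0.8 -5.1] w 0.0209 gf 59.7 t 4.63
```

```bash
python3 -m crank '[[[-0.4,-2,0,0],[-1,-5,0,0],[-1.5,-9,0,0],[-2,-13,0,0],[-2.5,-17,0,0],[-3,-21,0,0],[-4,-25,0,0],[-4.5,-29,0,0],[-4.8,-32,0,0],[-5,-33.4,0,0],[-5,-33.9,0,0],[-5,-33.9,0,0]]]'
python3 - <<'E'
from h import *
manip.grab_frame("top")
a=manip.grab_frame("top");b=manip.grab_frame("side")
cv2.imwrite("pics/b.png",np.hstack([cv2.resize(a[150:250,170:270],None,fx=4,fy=4),cv2.resize(b[130:270,200:300],None,fx=4,fy=400/140*1.0)]))
goto(.495,.103,.132,-.014)
E
```

```text
clock: 5.63
ee_pos: [0.4948, 0.1038, 0.286]
orientation: [-0.0, 1.0, -0.006, -0.002]
wrist_force: [0.6, 0.1, -4.5]
gripper_width: 0.0211
grip_force: 59.8
shift cm [-0.04 -0.1  -0.03] turn -0.001 alt 3.14 q6 now 1.56 heading -0.015 q6 after 1.79 grasp now [0.4952 0.102  0.1317] F [ 0.6 -0.1 -4.2] w 0.0209 gf 59.8 t 5.78
```

View pics/b.png

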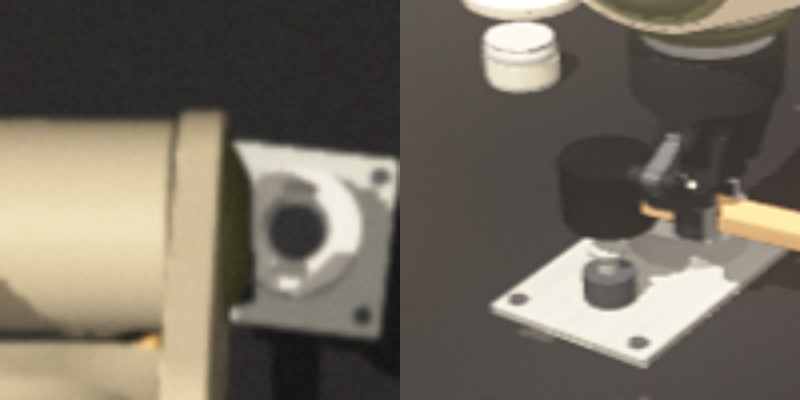

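The mallet hangs level with its head right above the pin. Driving down.

```bash
python3 -m crank '[[[0,0,1.5,0],[0,0,2.5,0],[0,0,3.2,0],[0,0,3.7,0],[0,0,4.1,0],[0,0,4.4,0],[0,0,4.7,0],[0,0,5,0],[0,0,5,0]]]'; python3 -c "
from h import *; goto(.495,.103,.082,-.014)"
```

```text
clock: 6.53
ee_pos: [0.4955, 0.1028, 0.2378]
orientation: [0.0, 1.0, -0.007, 0.001]
wrist_force: [-3.8, -3.5, 7.0]
gripper_width: 0.0209
grip_force: 61.4
shift cm [-0.06 -0.02  0.08] turn -0.0 alt 3.141 q6 now 1.56 heading -0.014 q6 after 1.79 grasp now [0.4958 0.1028 0.0828] F [-3.8 -3.5  7. ] w 0.0209 gf 61.4 t 6.53
```

```bash
for i in 1 2 ; do python3 -m crank '[[[0,0,0.2,0],[0,0,0.4,0],[0,0,0.4,0]]]' | egrep 'ee_pos|wrist_f'; done
python3 - <<'E'
from h import *
b=manip.grab_frame("side")
cv2.imwrite("pics/c.png",cv2.resize(b[150:260,200:320],None,fx=5,fy=5))
E
```

```text
ee_pos: [0.4953, 0.103, 0.2344]
wrist_force: [-8.8, -3.4, 14.9]
ee_pos: [0.4949, 0.1032, 0.2303]
wrist_force: [-12.8, -1.7, 17.0]
```

View pics/c.png

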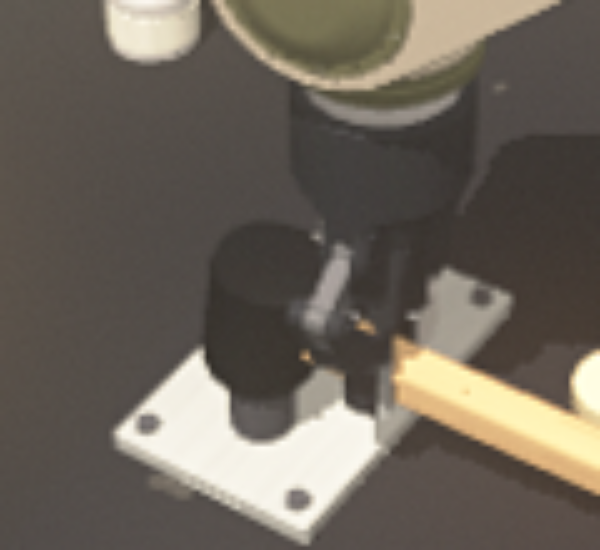

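The head is rocking slightly in the grip while bearing on the pin at >17 N. I lift and check the pin.

```bash
python3 -m crank '[[[0,0,-2,0],[0,0,-5,0],[0,0,-8,0],[0,0,-8,0],[-2,4,-8,0],[-5,8,-8,0],[-5,12,-8,0],[-5,16,-8,0],[-5,20,-8,0],[-5,20,-8,0]]]'
python3 - <<'E'
from h import *
b=manip.grab_frame("side"); a=manip.grab_frame("top")
for n in("side","top"):
    for r in manip.place_of(n,"pin_top")[:2]: print(n,round(r["p"],2),np.round(r["at"],1),[onz(n,r["at"],z)[:2].round(4) for z in(.05,.06,.07)])
print("expect",[proj("side",(.553,.103,z)).round(1) for z in(.044,.05,.06,.07)])
cv2.imwrite("pics/d.png",np.hstack([cv2.resize(b[130:250,230:330],None,fx=4,fy=4),cv2.resize(b[195:235,225:275],None,fx=8,fy=12)]))
E
```

```text
clock: 7.92
ee_pos: [0.4422, -0.1013, 0.3087]
orientation: [0.001, 1.0, -0.01, 0.0]
wrist_force: [-0.8, 0.5, -4.4]
gripper_width: 0.0206
grip_force: 61.9
side 0.46 [250.4 221.8] [array([0.5562, 0.1037]), array([0.5512, 0.1127]), array([0.5463, 0.1216])]
top 0.55 [209.7 201.6] [array([0.5565, 0.1014]), array([0.5548, 0.1005]), array([0.5531, 0.0995])]
expect [array([251.8, 223.9]), array([251.8, 222. ]), array([251.6, 218.9]), array([251.5, 215.7])]
```

View pics/d.png

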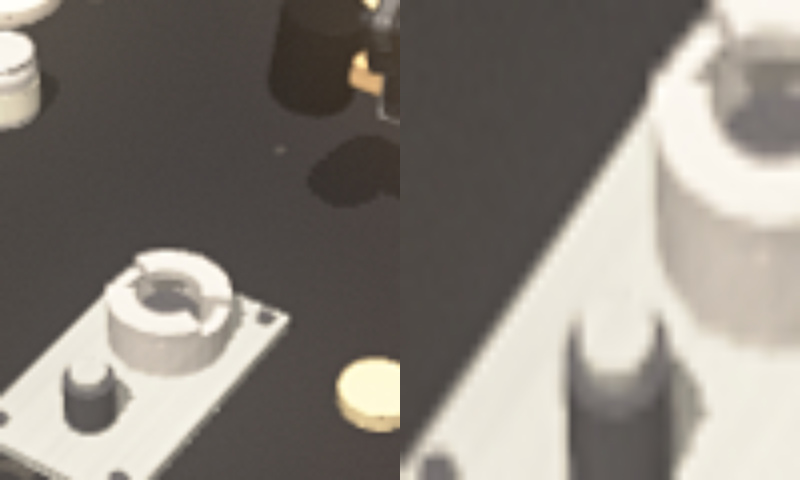

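The pin's head now sits on its boss (row 222 = 50 mm, fully down). Setting the mallet down right of the jig.

```bash
python3 -m crank '[[[2,3,0,0],[4,6,1,0],[4,6,4,0],[4,6,7,0],[4,6,9.5,0],[4,6,10.5,0],[4,6,11,0],[4,6,11,0]]]'; python3 -c "
from h import *; goto(.482,-.16,.034,-.014)"
```

```text
clock: 8.78
ee_pos: [0.4819, -0.1561, 0.1992]
orientation: [-0.0, 1.0, -0.006, -0.0]
wrist_force: [-0.1, -0.3, -3.1]
gripper_width: 0.0209
grip_force: 61.9
shift cm [0.02 0.4  1.02] turn 0.001 alt -3.14 q6 now 1.04 heading -0.013 q6 after 1.26 grasp now [ 0.4818 -0.156   0.0442] F [-0.1 -0.3 -3.1] w 0.0209 gf 61.9 t 8.78
```

```bash
for i in 1 2 ; do python3 -m crank '[[[0,0,0.2,0],[0,0,0.4,0],[0,0,0.4,0]]]' | egrep 'ee_pos|wrist_f'; done
```

```text
ee_pos: [0.4818, -0.1568, 0.1961]
wrist_force: [0.3, 1.0, -2.9]
ee_pos: [0.4815, -0.1569, 0.1912]
wrist_force: [-0.1, -0.5, -3.3]
```

```bash
python3 -m crank '[[[0,0,0.2,0],[0,0,0.4,0],[0,0,0.4,0]]]' | egrep 'ee_pos|wrist_f'; python3 -m crank '[[[0,0,0,0],[0,0,0,0],[0,0,0,0],[0,0,0,0],[0,0,0,0],[0,0,0,0]]]' 5; python3 -m crank '[[[0,0,-2,0],[0,0,-5,0],[0,0,-9,0],[0,0,-13,0],[0,0,-13,0],[0,0,-13,0]]]'; python3 -c "
from h import *; goto(.545,.2855,.15,1.04+np.pi/2); goto(.545,.2855,.15,1.04)"
```

```text
ee_pos: [0.4815, -0.1569, 0.1869]
wrist_force: [0.4, 0.3, -4.0]
clock: 10.03
ee_pos: [0.4816, -0.1569, 0.1875]
orientation: [0.0, 1.0, -0.007, 0.0]
wrist_force: [-1.1, 0.3, -0.5]
gripper_width: 0.0499
grip_force: 0.0
clock: 10.53
ee_pos: [0.4817, -0.1569, 0.3191]
orientation: [0.001, 1.0, -0.007, 0.002]
wrist_force: [-0.2, 1.2, -1.9]
gripper_width: 0.05
grip_force: 0.0
shift cm [  5.7  -44.33   1.34] turn 0.517 alt -2.625 q6 now 1.04 heading -0.014 q6 after 2.58 grasp now [ 0.4823 -0.1573  0.1641] F [-0.2  1.2 -1.9] w 0.05 gf 0.0 t 10.53
shift cm [  5.7  -44.33   1.34] turn -1.054 alt 2.087 q6 now 1.04 heading -0.014 q6 after 1.01 grasp now [ 0.4823 -0.1573  0.1641] F [-0.2  1.2 -1.9] w 0.05 gf 0.0 t 10.53
```

```bash
python3 -m crank '[[[1,-3,0,-0.1],[2,-7,0,-0.2],[2.5,-11,0,-0.3],[3,-15,0,-0.4],[3.5,-19,0,-0.5],[4,-23,0,-0.6],[4.5,-27,0,-0.7],[5,-31,0,-0.8],[5.3,-35,0,-0.9],[5.5,-39,0,-1.0],[5.7,-42,0,-1.054],[5.7,-44.3,0,-1.054]]]' 5; python3 -m crank '[[[0,0,1,0],[0,0,2,0],[0,0,2,0]]]'
python3 - <<'E'
from h import *
goto(.545,.2855,.057,1.04)
a=manip.grab_frame("top"); b=manip.grab_frame("side")
cv2.imwrite("pics/e.png",np.hstack([cv2.resize(b[220:310,170:260],None,fx=5,fy=5),cv2.resize(a[180:240,330:390],None,fx=5,fy=7.5)]))
E
```

```text
clock: 11.53
ee_pos: [0.5444, 0.2879, 0.3152]
orientation: [-0.0, 0.867, 0.499, -0.001]
wrist_force: [0.4, -0.5, -0.6]
gripper_width: 0.0501
grip_force: 0.0
clock: 11.78
ee_pos: [0.5444, 0.2844, 0.2935]
orientation: [-0.001, 0.868, 0.497, -0.003]
wrist_force: [0.3, -0.3, -0.4]
gripper_width: 0.0501
grip_force: 0.0
shift cm [0.16 0.03 8.15] turn -0.001 alt 3.141 q6 now 0.82 heading 1.039 q6 after 1.01 grasp now [0.5435 0.2841 0.1385] F [ 0.3 -0.3 -0.4] w 0.0501 gf 0.0 t 11.78
```

View pics/e.png

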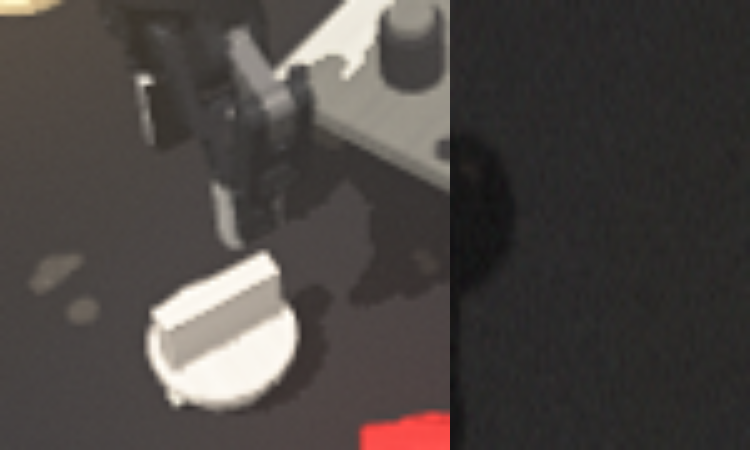

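Fingers straddle the white plug's wing with the right heading. Descend and grip.

```bash
python3 -m crank '[[[0.15,0,2,0],[0.15,0,4,0],[0.15,0,6,0],[0.15,0,7.5,0],[0.15,0,8.1,0],[0.15,0,8.2,0],[0.15,0,8.2,0]]]'; python3 -m crank '[[[0,0,0,0],[0,0,0,0],[0,0,0,0],[0,0,0,0],[0,0,0,0],[0,0,0,0],[0,0,0,0],[0,0,0,0]]]' 0;  python3 -m crank '[[[0,0,-2,0],[0,0,-5,0],[0,0,-8,0],[0,0,-8,0],[0,0,-8,0]]]'; python3 -c "
from h import *; goto(.541,.021,.135,-.14+np.pi)"
```

```text
clock: 12.47
ee_pos: [0.546, 0.2861, 0.216]
orientation: [0.0, 0.868, 0.496, 0.0]
wrist_force: [-0.2, -0.3, 0.1]
gripper_width: 0.0498
grip_force: 0.0
clock: 13.13
ee_pos: [0.5458, 0.2867, 0.2163]
orientation: [0.0, 0.868, 0.497, 0.001]
wrist_force: [-1.4, -0.1, 6.4]
gripper_width: 0.0106
grip_force: 59.2
clock: 13.55
ee_pos: [0.5457, 0.2866, 0.2966]
orientation: [0.0, 0.868, 0.497, 0.001]
wrist_force: [-0.1, -0.9, -2.5]
gripper_width: 0.0106
grip_force: 58.8
shift cm [-23.14  13.04   0.64] turn 1.18 alt -1.962 q6 now 0.82 heading 1.04 q6 after 1.75 grasp now [0.5461 0.2868 0.1416] F [-0.1 -0.9 -2.5] w 0.0106 gf 58.8 t 13.55
```

```bash
python3 -m crank '[[[-1,0.5,0,-0.12],[-3,1.7,0,-0.24],[-5,2.8,0,-0.36],[-7.5,4.2,0,-0.48],[-10,5.6,0,-0.6],[-12.5,7,0,-0.72],[-15,8.4,0,-0.84],[-17.5,9.9,0,-0.96],[-20,11.3,0,-1.08],[-21.5,12.1,0,-1.2],[-22.5,12.7,0,-1.32],[-23.1,13,0,-1.44]]]'; python3 -m crank '[[[0,0,0,-0.12],[0,0,0,-0.24],[0,0,0,-0.36],[0,0,0,-0.48],[0,0,0,-0.522],[0,0,0,-0.522],[0,0,0,-0.522]]]'
python3 - <<'E'
from h import *
goto(.541,.021,.115,-.14+np.pi)
a=manip.grab_frame("top"); b=manip.grab_frame("side")
s=manip.get_state(); p=np.array(s["ee_pos"])
for t,z in(("wing",p[2]-.155-.006),("plug",p[2]-.216),("pot_rim",.048),("slot",.048)):
  for n in("side","top"):
    for r in manip.place_of(n,t)[:2]: print(t,n,round(r["p"],2),np.round(r["at"],1),onz(n,r["at"],z)[:2].round(4))
print(proj("side",p-[0,0,.161]),proj("side",p-[0,0,.216]))
cv2.imwrite("pics/f.png",np.hstack([cv2.resize(b[120:230,215:315],None,fx=5,fy=5)]))
E
```

```text
clock: 14.55
ee_pos: [0.5405, 0.02, 0.2938]
orientation: [-0.001, 0.323, 0.946, -0.0]
wrist_force: [-0.1, 0.7, -1.8]
gripper_width: 0.0103
grip_force: 58.8
clock: 15.13
ee_pos: [0.5405, 0.0215, 0.2942]
orientation: [-0.001, 0.071, 0.997, 0.0]
wrist_force: [0.2, 0.0, -0.9]
gripper_width: 0.0109
grip_force: 58.8
shift cm [-0.06 -0.05  2.42] turn -0.002 alt 3.14 q6 now -1.61 heading 3.0 q6 after -1.39 grasp now [0.5402 0.0216 0.1392] F [ 0.2  0.  -0.9] w 0.0109 gf 58.8 t 15.13
wing side 0.77 [258.4 307.8] [0.4118 0.3522]
wing side 0.58 [273.2 172. ] [0.5414 0.0106]
wing top 0.73 [121.7 252.8] [0.4372 0.2799]
plug side 0.93 [269.7 193. ] [0.5446 0.0233]
plug side 0.58 [255.5 328. ] [0.4161 0.3575]
plug top 0.8 [125.9 254.7] [0.436  0.2868]
plug top 0.66 [317.4 204.1] [ 0.5395 -0.1471]
pot_rim side 0.77 [273.3 202.7] [0.5368 0.0198]
slot side 0.62 [272.3 201.4] [0.5409 0.0165]
slot side 0.56 [261.7 198.8] [0.5685 0.0187]
[271.51708304 174.73204149] [271.53055705 193.03690255]
```

View pics/f.png

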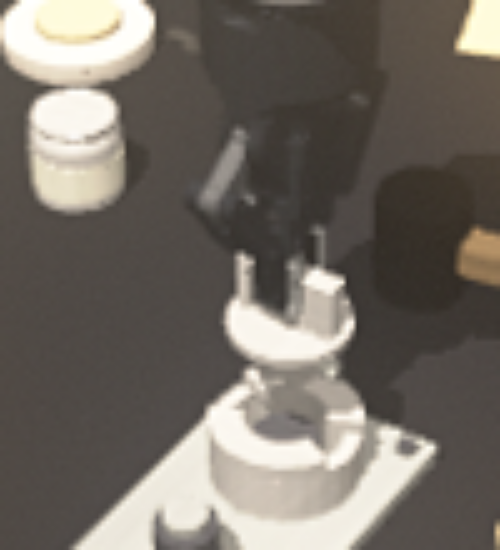

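The plug hangs upright over the pot, lugs lined up with the slots (plug centre column ≈273, pot ≈272.5); mallet stands on its face at the right. Lowering gently.

```bash
python3 -m crank '[[[-0.1,-0.05,1,0],[-0.1,-0.05,2,0],[-0.1,-0.05,3,0],[-0.1,-0.05,3.3,0],[-0.1,-0.05,3.3,0]]]'|egrep 'ee_pos|wrist_f'; for i in 1 2 3; do python3 -m crank '[[[0,0,0.2,0],[0,0,0.4,0],[0,0,0.4,0]]]' |egrep 'ee_pos|wrist_f';done
```

```text
ee_pos: [0.5414, 0.0209, 0.2608]
wrist_force: [0.3, -0.6, -0.8]
ee_pos: [0.5417, 0.0209, 0.2582]
wrist_force: [0.1, -0.4, -1.5]
ee_pos: [0.5416, 0.0209, 0.254]
wrist_force: [0.3, 0.2, -0.8]
ee_pos: [0.5417, 0.0209, 0.2503]
wrist_force: [-0.1, -0.2, 1.0]
```

```bash
for i in 1 2 3; do python3 -m crank '[[[0,0,0.2,0],[0,0,0.4,0],[0,0,0.4,0]]]' |egrep 'ee_pos|wrist_f|ient';done
```

```text
ee_pos: [0.5418, 0.0208, 0.2465]
orientation: [0.0, 0.07, 0.998, -0.0]
wrist_force: [0.0, -0.3, 4.6]
ee_pos: [0.5419, 0.0208, 0.2427]
orientation: [0.001, 0.07, 0.998, -0.0]
wrist_force: [-0.4, -0.3, 7.0]
ee_pos: [0.5419, 0.0208, 0.2389]
orientation: [0.001, 0.07, 0.998, -0.0]
wrist_force: [-0.9, 0.0, 8.6]
```

```bash
for i in 1 2 3; do python3 -m crank '[[[0,0,0.1,0],[0,0,0.15,0],[0,0,0.15,0]]]' |egrep 'ee_pos|wrist_f';done
```

```text
ee_pos: [0.542, 0.0209, 0.2383]
wrist_force: [-3.8, 0.7, 14.4]
ee_pos: [0.5419, 0.021, 0.2382]
wrist_force: [-9.4, 1.4, 29.8]
ee_pos: [0.5419, 0.021, 0.2381]
wrist_force: [-15.6, 0.9, 43.1]
```

Collar is on the rim (hard stop at TCP 0.238). Ease off to a light press and turn clockwise.

```bash
python3 -m crank '[[[0,0,-0.25,0],[0,0,-0.25,0],[0,0,-0.25,0]]]'|egrep 'ee_pos|wrist_f'; python3 -m crank '[[[0,0,0,0.08],[0,0,0,0.16],[0,0,0,0.24],[0,0,0,0.32],[0,0,0,0.4],[0,0,0,0.48],[0,0,0,0.56],[0,0,0,0.64],[0,0,0,0.72],[0,0,0,0.8],[0,0,0,0.8]]]'; python3 -c "
from h import *; s=manip.get_state(); print(s['wrist_torque'],s['q'][5])"
```

```text
ee_pos: [0.5419, 0.0209, 0.2382]
wrist_force: [-4.7, 2.0, 19.9]
clock: 19.47
ee_pos: [0.5425, 0.0205, 0.2383]
orientation: [0.002, 0.455, 0.891, 0.0]
wrist_force: [0.6, -1.9, 15.4]
gripper_width: 0.0107
grip_force: 61.1
[-0.31933477  0.08746408 -0.10571912] -0.8044476180901231
```

```bash
python3 -m crank '[[[0,0,0,0.08],[0,0,0,0.16],[0,0,0,0.24],[0,0,0,0.32],[0,0,0,0.4],[0,0,0,0.46],[0,0,0,0.5],[0,0,0,0.5]]]'; for i in 1 2 3; do python3 -m crank '[[[0,0,0,0.03],[0,0,0,0.06],[0,0,0,0.06]]]'|egrep "orie|wrist_f"; python3 -c "
from h import *; s=manip.get_state(); print(np.round(s['wrist_torque'],3),s['q'][5])"; done
```

```text
clock: 20.13
ee_pos: [0.5424, 0.0205, 0.2383]
orientation: [0.002, 0.66, 0.751, 0.001]
wrist_force: [-0.4, -2.2, 15.6]
gripper_width: 0.0106
grip_force: 61.1
orientation: [0.002, 0.682, 0.731, 0.001]
wrist_force: [-0.2, -2.6, 16.0]
[-0.397  0.218  0.008] -0.2471807249952006
orientation: [0.002, 0.704, 0.711, 0.001]
wrist_force: [-0.7, -1.6, 16.0]
[-0.341  0.3   -0.006] -0.18725692292208085
orientation: [0.002, 0.724, 0.69, 0.001]
wrist_force: [-1.5, -3.0, 16.4]
[-0.281  0.391  0.851] -0.12856567599121826
```

Torque jump: the stop is met. One more small turn with slightly more press, then a check.

```bash
python3 -m crank '[[[0,0,0.04,0.02],[0,0,0.08,0.03],[0,0,0.08,0.03],[0,0,0.08,0.03],[0,0,0.08,0.03],[0,0,0.08,0.03]]]'
python3 - <<'E'
from h import *
s=manip.get_state(); print(np.round(s['wrist_torque'],3),s['q'][5])
b=manip.grab_frame("side");a=manip.grab_frame("top")
cv2.imwrite("pics/g.png",cv2.resize(b[110:240,215:375],None,fx=4.5,fy=4.5))
E
```

```text
clock: 21.38
ee_pos: [0.5423, 0.0206, 0.2382]
orientation: [0.002, 0.733, 0.68, 0.001]
wrist_force: [-4.1, -1.4, 22.9]
gripper_width: 0.0105
grip_force: 69.1
[-0.207  0.86   1.234] -0.10077080953927922
```

View pics/g.png

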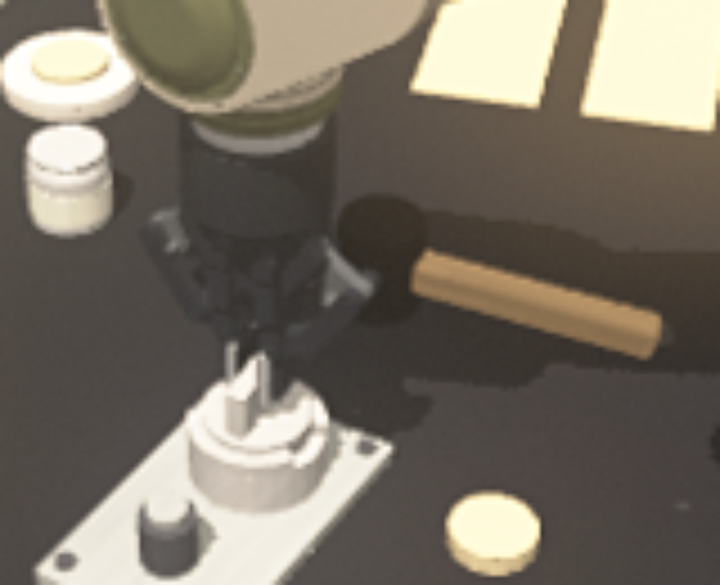

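The picture shows the collar flat on the rim, the wing a quarter turn round, the pin down and the mallet standing beside the jig. Torque and press are held, so I hand in.

```bash
python3 -c "
from h import *; print(manip.finish_job())"
```

```text
the job is handed in; nothing more can be done
None
```

Job handed in at about 21 s of the 64 s allowed: the pin is fully down, the mallet stands on the bench beside the jig, and the plug is seated, turned clockwise to the stop, and still gripped and pressed home.

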